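# Tip the kiln props over into their outlines

### The arm

A 7-joint arm with a two-finger parallel gripper is mounted at the origin on the work surface. World frame = base frame: x ahead of the robot, y to its left, z up, the work surface at z = 0. Lengths are in m, angles in degrees, forces in N, time in s.
With the tool pointing down it reaches from about 0.425 to 0.875 m from the base axis. Payload 4.7 kg.
Tool frame: the origin (TCP) lies on the mounting face of the last link; the fingertips stand 182 mm ahead of it and the grasp point (between the pads) lies 164 mm ahead of it; z points along the fingers, y is the line along which they close (so a half turn about z gives the same grasp; the last joint's range is limited). The gripper opens to 87 mm and grips with 3 to 60 N. Pads are 19 mm wide; open, the fingers measure 117 mm over their backs; the gripper's body (75 mm by 190 mm) begins 51 mm behind the grasp point.
Start: joints at [-75.281, 18.392, -4.016, 83.108, 1.295, 78.541, -3.26], TCP at [0.156, 0.631, 0.405] pointing down, gripper open.
Joint ranges: [-163.93, 163.93], [-17.29, 119.83], [-79.2, 71.16], [3.27, 140.29], [-89.18, 269.18], [5.43, 117.66], [-154.24, 154.24]. Speed limits (degrees/s): [147.25, 147.25, 180, 180, 180, 180, 180].

### API

Orientations are given as [roll, pitch, yaw] about the fixed x, y, z axes, in that order (R = Rz(yaw) Ry(pitch) Rx(roll)).
In Python, from cell import env gives the robot as it stands.
- The arm moves only by the tool servo_tool, never from a script. Its argument "plan" is a list of rows, each an object with "xyz": the shift along the tool's x, y, z in cm, a list of three; "twist": the turn, a rotation vector about the tool's x, y, z in degrees, a list of three; "jaw": the closure, from 0 (fully open) to 1 (shut). In form: [{"xyz": [x, y, z], "twist": [wx, wy, wz], "jaw": jaw}, ...]. A call has 1 to 10 rows; each row is the pose to reach, as a shift and turn from the pose commanded when the call began, along the tool's axes at that moment; what a row does not reach only later rows make up. A row lasts 1/12 s, in which the tool goes at most 41.7 mm and 7.16 degrees, less where a joint would pass 70% of its speed; a pose out of reach is approached as far as the arm can. A call with a gripper value outside its range is refused whole. The fingers move at their own pace and stop on an object; "newtons" is the grip in N (left out, the last holds). Time passes only in rows, so rows that repeat a pose let the fingers close. It gives the time, the measured TCP pose, the force, the opening and the grip force at its end, in the units of the state.
- env.get_obs(): the state, without advancing time (a new reading comes with each control period).
- env.read_camera(name): name is "side" or "top"; returns a dict with "img" (420x560x3 uint8, red, green, blue), "camera_matrix" (3x3 intrinsics, pixels), "R" (3x3) and "t" (3): a world point X has camera coordinates R X + t. Camera axes: x right, y down, z forward; pixel columns grow to the right and rows downward; lengths in m; the calibration is good to about 2 mm. A picture is of the moment at which its call begins. There is no depth.
- env.sign_off(): hands the job in; it is judged then, once.
The state is a dict: "time_s": time; "qpos": joint angles; "joint_velocities": joint speeds; "effort": joint torques, N m; "tool_pos": TCP position; "tool_rot": TCP orientation; "force": force on the tool from outside, world axes, zero at the start; "wrist_torque": the same for the moment, N m; "grip_width": finger opening in m; "grasp_force": force on a finger pad.
Only numpy, scipy, OpenCV 4.12 (cv2) and the standard library are available. Lean on these libraries where they do the work, as an engineer would, in place of code of your own. Each camera call takes 0.05 s, during which the arm holds its last target. There are 200 camera calls.

### The job

The next kiln shelf is to rest on three props lying on their sides, and one of them already lies in the outline drawn for it. Push each of the two tall props that stand on the shelf over from where it stands, with a fingertip high up on it, so that it falls flat along the outline at its foot, and nudge it if need be until the whole prop lies within the outline. Do not grip, lift or lower anything by hand, push gently, and leave the lying prop, the two dishes, the beaker and the short spare prop undisturbed.

Things in the scene. Friction and masses are not known exactly. Their poses are not given: they have to be found in the camera images.
- hearth: open hearth of a small top-hat kiln on the bench: firebrick floor 420 x 600 mm in a steel angle frame, 30 mm high, and on it a pale kiln shelf 370 (x) x 540 (y) mm whose flat top is 58 mm above the bench. Does not move. Origin under its centre at bench level, z up
- outline_a: rectangle drawn in dark crayon on the kiln shelf, clear inside 190 mm (its x) by 70 mm (its y), line 5 mm wide; origin at its centre on the shelf's top face, z up. prop_a stands across its -x end and is to lie in it; +x points the way prop_a should fall
- outline_b: rectangle drawn in dark crayon on the kiln shelf, clear inside 190 mm (its x) by 70 mm (its y), line 5 mm wide; origin at its centre on the shelf's top face, z up. prop_b stands across its -x end and is to lie in it; +x points the way prop_b should fall
- outline_c: rectangle drawn in dark crayon on the kiln shelf, clear inside 190 mm (its x) by 70 mm (its y), line 5 mm wide; origin at its centre on the shelf's top face, z up. prop_c already lies in it
- prop_a: tall square kiln prop of pale fired refractory, 40 x 40 x 150 mm, bored along its length, about 0.4 kg, standing loose on end on the kiln shelf. Origin at the centre of its foot, z along its length (up while it stands), x and y square to its faces. It stands across the -x end line of outline_a, its foot centre on the outline's long axis within 6 mm; its +x face looks along the outline within 4 degrees
- prop_a_top (a point): centre of prop_a's upper end face, 150 mm from its foot. A push of about 1 N high on its -x face, square to it, rocks the prop on its foot edge without sliding; past a lean of 15 degrees (a point 120 mm up has moved 32 mm) it falls on its own along the outline, about its +x foot edge, and its foot may slip some mm
- prop_b: tall square kiln prop of pale fired refractory, 40 x 40 x 150 mm, bored along its length, about 0.4 kg, standing loose on end on the kiln shelf. Origin at the centre of its foot, z along its length (up while it stands), x and y square to its faces. It stands across the -x end line of outline_b, its foot centre on the outline's long axis within 6 mm; its +x face looks along the outline within 4 degrees
- prop_b_top (a point): centre of prop_b's upper end face, 150 mm from its foot. A push of about 1 N high on its -x face, square to it, rocks the prop on its foot edge without sliding; past a lean of 15 degrees (a point 120 mm up has moved 32 mm) it falls on its own along the outline, about its +x foot edge, and its foot may slip some mm
- prop_c: a like prop, 40 x 40 x 150 mm, already lying on its side in outline_c, to be left alone. Origin under its middle on the shelf, x along its length
- dish_1: small round clay dish, 80 mm across and 24 mm high, on the kiln shelf near its edge towards the robot; leave alone. Origin under its centre
- dish_2: small round clay dish, 72 mm across and 24 mm high, on the kiln shelf near its far edge; leave alone. Origin under its centre
- beaker: white handleless beaker, 76 mm across and 95 mm high, on the bench left of the hearth; leave alone. Origin under its centre
- spare_prop: short spare kiln prop, 40 x 40 x 100 mm, standing on the bench right of the hearth; leave it standing. Origin under its centre

How it is judged (in metres and radians):
At the end, for the whole second after the job is handed in: prop_a and prop_b each lie flat on a side on the kiln shelf, at rest, both end centres within 17 mm of their outline's long axis and 97 mm of its centre along it (that is, within the drawn line); the lying prop, the dishes, the beaker and the spare prop stand or lie as they were, within 12 mm (x of prop_a in the frame of outline_a between -0.097 and 0.097 m and y of prop_a in the frame of outline_a between -0.017 and 0.017 m and x of prop_a_top in the frame of outline_a between -0.097 and 0.097 m and y of prop_a_top in the frame of outline_a between -0.017 and 0.017 m and angle between prop_a's own z axis and vertical between 1.5 and 1.64 rad and z of prop_a in the frame of outline_a below 0.024 m and linear speed of each of prop_a, prop_b below 0.02 m/s and angular speed of each of prop_a, prop_b below 0.1 rad/s and x of prop_b in the frame of outline_b between -0.097 and 0.097 m and y of prop_b in the frame of outline_b between -0.017 and 0.017 m and x of prop_b_top in the frame of outline_b between -0.097 and 0.097 m and y of prop_b_top in the frame of outline_b between -0.017 and 0.017 m and angle between prop_b's own z axis and vertical between 1.5 and 1.64 rad and z of prop_b in the frame of outline_b below 0.024 m and distance of each of prop_c, dish_1, dish_2, spare_prop, beaker from where it was at the start of the episode below 0.012 m and angle between each of prop_c, dish_1, dish_2, spare_prop, beaker's own z axis and vertical below 0.1 rad); the robot touches nothing.
It fails at once if a tall prop is lifted off the shelf ((z of each of prop_a, prop_a_top in the frame of outline_a above 0.03 m or (angle between prop_a's own z axis and vertical below 0.12 rad and z of prop_a in the frame of outline_a above 0.012 m)) or (z of each of prop_b, prop_b_top in the frame of outline_b above 0.03 m or (angle between prop_b's own z axis and vertical below 0.12 rad and z of prop_b in the frame of outline_b above 0.012 m))).
It fails at once if a tall prop is held and lowered instead of being tipped over and let fall ((angle between prop_a's own z axis and vertical between 0.6 and 1.15 rad and angular speed of prop_a below 0.4 rad/s) or (angle between prop_b's own z axis and vertical between 0.6 and 1.15 rad and angular speed of prop_b below 0.4 rad/s)).
It fails at once if a tall prop is slid or carried more than 40 mm while still standing ((angle between prop_a's own z axis and vertical below 0.2 rad and distance of prop_a from where it was at the start of the episode above 0.04 m) or (angle between prop_b's own z axis and vertical below 0.2 rad and distance of prop_b from where it was at the start of the episode above 0.04 m)).
It fails at once if a tall prop is pinched or struck hard (over 30 N) (contact force between the fingers and prop_a above 30 N or contact force between the fingers and prop_b above 30 N).
It fails at once if the prop that already lies, a dish, the spare prop or the beaker is disturbed (moved more than 12 mm) (distance of any of prop_c, dish_1, dish_2, spare_prop, beaker from where it was at the start of the episode above 0.012 m).
It also fails if it takes over 64 s, if anything falls off the work surface, if the arm or the gripper's body presses on something with over 40 N, if the wrist force passes 120 N, or if a joint passes its speed limit or range.

## Working session

There is one attempt and no reset: what is moved stays moved. The work goes in short steps, Python scripts to look and compute and a tool call to move; the robot and the scene stay as the last step left them, time stands still between calls to the robot, and variables do not carry over. Pictures are saved under pics/ and viewed, at most 10 in all, crops included, and the job is handed in when it is done.

Besides the shell and the picture viewer there is one more tool, called after "Call:" by a JSON object that holds its "method" and its "body", one argument or row to a line. servo_tool: Moves the arm, as the interface text tells. Its arguments: {"type":"object","properties":{"plan":{"type":"array","items":{"type":"object","properties":{"xyz":{"type":"array","items":{"type":"number"}},"twist":{"type":"array","items":{"type":"number"}},"jaw":{"type":"number"}}}},"newtons":{"type":"number"}},"required":["plan"]}

```bash
mkdir -p pics; ls
python3 - <<'E'
from cell import env
import cv2,numpy as np,pickle
o=env.get_obs();print(o['time_s'],o['tool_pos'],o['tool_rot'],o['grip_width'])
for n in('top','side'):
    c=env.read_camera(n);pickle.dump(c,open(n+'.pkl','wb'))
    cv2.imwrite(f'pics/{n}0.png',c['img'][:,:,::-1])
    print(n,-c['R'].T@c['t'],c['camera_matrix'][0,0])
E
```

```text
pics
0.0 [0.15622299 0.63073155 0.40368268] [-1.79892333e+02  4.39731994e-03  1.66093934e+02] 0.08707670028552011
top [ 0.42130163 -0.00184834  1.15920844] 391.1838349329388
side [0.25331619 0.82109064 0.68007412] 413.3807006306308
```

View pics/top0.png

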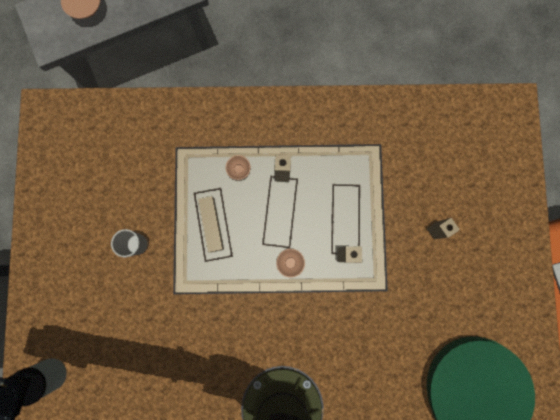

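View pics/side0.png

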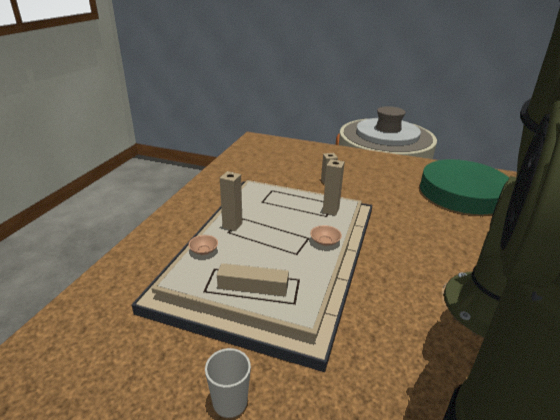

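The top view shows the image's up as +x. The lying prop is at (211,224). The middle outline has corners of about (271,177), (297,179), (290,247), (263,244), with a prop at its far end and its bore at (283,162). The right outline has corners of about (333,185), (359,185), (360,254), (332,253), with a prop at its near end and its bore at (353,254). The side view confirms that both props are standing.

```bash
cat > h.py <<'E'
import cv2,numpy as np,pickle
def ray(c,uv,z):
    uv=np.atleast_2d(np.asarray(uv,float))
    d=np.c_[uv,np.ones(len(uv))]@np.linalg.inv(c['camera_matrix']).T@c['R']
    o=-c['R'].T@c['t']
    return o+d*((z-o[2])/d[:,2])[:,None]
def proj(c,X):
    p=(np.atleast_2d(X)@c['R'].T+c['t'])@c['camera_matrix'].T
    return p[:,:2]/p[:,2:]
E
python3 - <<'E'
from h import *
c=pickle.load(open('top.pkl','rb'))
g=255.-cv2.cvtColor(c['img'],cv2.COLOR_RGB2GRAY)
def line(p,q,f0,f1):  # subpixel dark centroid along the segment p->q
    p,q=np.array(p,float),np.array(q,float);d=(q-p)/np.linalg.norm(q-p);n=np.array([-d[1],d[0]])
    s=np.arange(-5,5.1,.25);out=[]
    for f in np.linspace(f0,f1,40):
        P=p+f*(q-p)+s[:,None]*n
        v=cv2.remap(g.astype(np.float32),P[:,0].astype(np.float32)[None],P[:,1].astype(np.float32)[None],1)[0]
        w=np.clip(v-np.median(v)-15,0,None)
        if w.sum()>20: out.append(p+f*(q-p)+n*(w@s/w.sum()))
    X=ray(c,out,.058)[:,:2].astype(np.float32)
    vx,vy,x,y=cv2.fitLine(X,cv2.DIST_HUBER,0,.01,.01).ravel()
    return np.array([x,y]),np.array([vx,vy])
def isect(a,b):
    t=np.linalg.solve(np.c_[a[1],-b[1]],b[0]-a[0]);return a[0]+t[0]*a[1]
# near corners n1,n2 (prop end) and far corners f1,f2
O={'mid':((271,177),(297,179),(263,244),(290,247),(283,162)),'right':((332,253),(360,254),(333,185),(359,185),(353,254))}
for k,(n1,n2,f1,f2,bore) in O.items():
    L1=line(n1,f1,.35,.92);L2=line(n2,f2,.35,.92);E=line(f1,f2,.15,.85)
    a,b=isect(L1,E),isect(L2,E)
    u=sum(v*np.sign(v@((a+b)/2-ray(c,n1,.058)[0,:2])) for v in(L1[1],L2[1]));u/=np.linalg.norm(u)
    C=(a+b)/2-u*.0975
    # bore centroid at top height
    x,y=bore;r=g[y-5:y+6,x-5:x+6];w=np.clip(r-np.percentile(r,75)-20,0,None);yy,xx=np.mgrid[y-5:y+6,x-5:x+6]
    m=np.hypot(xx-x,yy-y)<4.5;w=w*m
    B=[(w*xx).sum()/w.sum(),(w*yy).sum()/w.sum()]
    T=ray(c,B,.208)[0,:2];d=T-C
    print(k,'width',np.linalg.norm(a-b),'C',C,'dir deg',np.degrees(np.arctan2(u[1],u[0])),[np.degrees(np.arctan2(*(L[1]*np.sign(L[1]@u))[::-1])) for L in(L1,L2)],'bore px',B,'top',T,'along',d@u,'lat',u[0]*d[1]-u[1]*d[0])
im=c['img'][:,:,::-1]
cv2.imwrite('pics/crop.png',np.hstack([cv2.resize(im[145:200,255:310],(390,390),interpolation=2),cv2.resize(im[225:280,325:380],(390,390),interpolation=2)]))
E
```

```text
mid width 0.07498252 C [0.55422537 0.00163291] dir deg 172.80134138780676 [np.float64(172.8044876080356), np.float64(172.79819516755683)] bore px [np.float64(282.3659420289855), np.float64(162.2355072463768)] top [ 0.65829313 -0.00683889] along -0.10430906155998598 lat -0.004635701712124353
right width 0.0740383 C [ 0.53030719 -0.18374303] dir deg -2.499907907732433 [np.float64(-2.7846951138200846), np.float64(-2.2151206913334924)] bore px [np.float64(353.65749235474004), np.float64(254.07951070336392)] top [ 0.42917651 -0.17630536] along -0.10135884718778355 lat 0.0030194966868148463
```

View pics/crop.png

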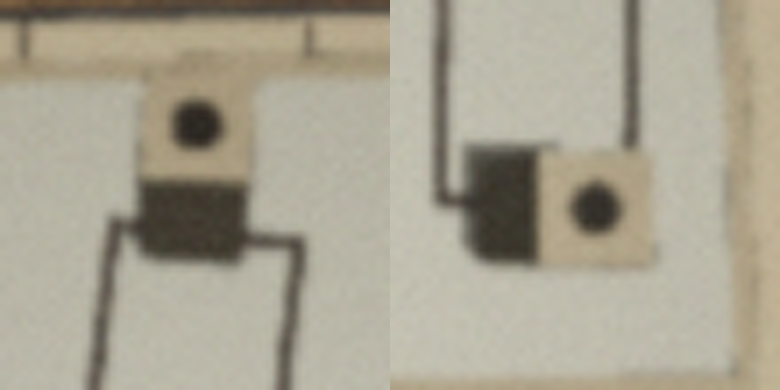

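The crop confirms both props are square on. The middle prop's top is at (282.5,162.3), turned about 3° less than its outline. The right prop's top is at (353.7,254), almost aligned. Next I move up and round behind the middle prop with the jaw shut.

Call:
{"method": "servo_tool", "body": {
  "plan": [
    {"xyz": [-2, -1.5, -2], "twist": [0, 0, -1], "jaw": 1},
    {"xyz": [-5, -3.5, -4], "twist": [0, 0, -2], "jaw": 1},
    {"xyz": [-8.2, -5.8, -5], "twist": [0, 0, -3], "jaw": 1},
    {"xyz": [-11.4, -8.1, -5], "twist": [0, 0, -4], "jaw": 1},
    {"xyz": [-14.6, -10.4, -5], "twist": [0, 0, -5], "jaw": 1},
    {"xyz": [-17.8, -12.6, -5], "twist": [0, 0, -6], "jaw": 1},
    {"xyz": [-21, -14.9, -5], "twist": [0, 0, -7], "jaw": 1},
    {"xyz": [-24.2, -17.2, -5], "twist": [0, 0, -8], "jaw": 1},
    {"xyz": [-27.4, -19.4, -5], "twist": [0, 0, -9], "jaw": 1},
    {"xyz": [-30, -21.3, -5], "twist": [0, 0, -10], "jaw": 1}
  ]
}}

```text
time_s: 0.93
tool_pos: [0.398, 0.3492, 0.4546]
tool_rot: [-180.0, 0.0, 176.0]
force: [1.0, 0.3, 0.3]
grip_width: 0.0281
grasp_force: 0.0
```

Call:
{"method": "servo_tool", "body": {
  "plan": [
    {"xyz": [-2.7, -2.7, 0], "jaw": 1},
    {"xyz": [-5.4, -5.4, 0], "jaw": 1},
    {"xyz": [-8.1, -8.1, 0], "jaw": 1},
    {"xyz": [-10.8, -10.8, 0], "jaw": 1},
    {"xyz": [-13.5, -13.5, 0], "jaw": 1},
    {"xyz": [-16.2, -16.2, 0], "jaw": 1},
    {"xyz": [-18.9, -18.9, 0], "jaw": 1},
    {"xyz": [-21.6, -21.6, 0], "jaw": 1},
    {"xyz": [-24.3, -24.3, 0], "jaw": 1},
    {"xyz": [-27, -27, 0], "jaw": 1}
  ]
}}

```text
validation failed for argument at $.pl...
```

Call:
{"method": "servo_tool", "body": {
  "plan": [
    {"xyz": [-2.2, -2.2, 0], "jaw": 1},
    {"xyz": [-4.3, -4.4, 0], "jaw": 1},
    {"xyz": [-6.5, -6.6, 0], "jaw": 1},
    {"xyz": [-6.5, -6.6, 0], "jaw": 1},
    {"xyz": [-6.5, -6.6, 0], "jaw": 1}
  ]
}}

```text
validation failed for argument at $.pl...
```

Every row needs a twist, so I'll add one.

Call:
{"method": "servo_tool", "body": {
  "plan": [
    {"xyz": [-2.7, -2.7, 0], "twist": [0, 0, 0], "jaw": 1},
    {"xyz": [-5.4, -5.4, 0], "twist": [0, 0, 0], "jaw": 1},
    {"xyz": [-8.1, -8.1, 0], "twist": [0, 0, 0], "jaw": 1},
    {"xyz": [-10.8, -10.8, 0], "twist": [0, 0, 0], "jaw": 1},
    {"xyz": [-13.5, -13.5, 0], "twist": [0, 0, 0], "jaw": 1},
    {"xyz": [-16.2, -16.2, 0], "twist": [0, 0, 0], "jaw": 1},
    {"xyz": [-18.9, -18.9, 0], "twist": [0, 0, 0], "jaw": 1},
    {"xyz": [-21.6, -21.6, 0], "twist": [0, 0, 0], "jaw": 1},
    {"xyz": [-24.3, -24.3, 0], "twist": [0, 0, 0], "jaw": 1},
    {"xyz": [-27, -27, 0], "twist": [0, 0, 0], "jaw": 1}
  ]
}}

```text
time_s: 1.77
tool_pos: [0.6481, 0.0629, 0.4544]
tool_rot: [180.0, -0.0, 176.1]
force: [0.3, -0.9, 0.5]
grip_width: -0.0001
grasp_force: 0.0
```

Call:
{"method": "servo_tool", "body": {
  "plan": [
    {"xyz": [-2.2, -2.2, 0], "twist": [0, 0, 0], "jaw": 1},
    {"xyz": [-4.3, -4.4, 0], "twist": [0, 0, 0], "jaw": 1},
    {"xyz": [-6.5, -6.6, 0], "twist": [0, 0, 0], "jaw": 1},
    {"xyz": [-6.5, -6.6, 0], "twist": [0, 0, 0], "jaw": 1},
    {"xyz": [-6.5, -6.6, 0], "twist": [0, 0, 0], "jaw": 1}
  ]
}}

```text
time_s: 2.18
tool_pos: [0.7081, -0.0083, 0.4532]
tool_rot: [-179.9, -0.1, 175.9]
force: [-0.1, 0.5, 0.3]
grip_width: 0.0003
grasp_force: 0.0
```

Call:
{"method": "servo_tool", "body": {
  "plan": [
    {"xyz": [0, -0.2, 2.5], "twist": [0, 0, 0], "jaw": 1},
    {"xyz": [0, -0.2, 5], "twist": [0, 0, 0], "jaw": 1},
    {"xyz": [0, -0.2, 7.5], "twist": [0, 0, 0], "jaw": 1},
    {"xyz": [0, -0.2, 9.5], "twist": [0, 0, 0], "jaw": 1},
    {"xyz": [0, -0.2, 9.5], "twist": [0, 0, 0], "jaw": 1},
    {"xyz": [0, -0.2, 9.5], "twist": [0, 0, 0], "jaw": 1}
  ]
}}

```text
time_s: 2.68
tool_pos: [0.7068, -0.0062, 0.359]
tool_rot: [180.0, -0.2, 176.2]
force: [0.2, -0.2, 1.7]
grip_width: 0.0003
grasp_force: 0.0
```

Call:
{"method": "servo_tool", "body": {
  "plan": [
    {"xyz": [0.5, 0, 0], "twist": [0, 0, 0], "jaw": 1},
    {"xyz": [1, 0, 0], "twist": [0, 0, 0], "jaw": 1},
    {"xyz": [1.4, 0, 0], "twist": [0, 0, 0], "jaw": 1},
    {"xyz": [1.8, 0, 0], "twist": [0, 0, 0], "jaw": 1},
    {"xyz": [2.2, 0, 0], "twist": [0, 0, 0], "jaw": 1},
    {"xyz": [2.6, 0, 0], "twist": [0, 0, 0], "jaw": 1},
    {"xyz": [3, 0, 0], "twist": [0, 0, 0], "jaw": 1},
    {"xyz": [3.4, 0, 0], "twist": [0, 0, 0], "jaw": 1}
  ]
}}

```text
time_s: 3.35
tool_pos: [0.6731, -0.0057, 0.36]
tool_rot: [180.0, 0.0, 176.1]
force: [0.2, 0.2, 0.3]
grip_width: 0.0
grasp_force: 0.2
```

Run:
```python
from cell import env
import cv2,numpy as np
s=env.read_camera('side')['img'][110:290,150:390,::-1]
cv2.imwrite('pics/p1.png',cv2.resize(s,(800,600),interpolation=2))
```

```text
(no output)
```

View pics/p1.png

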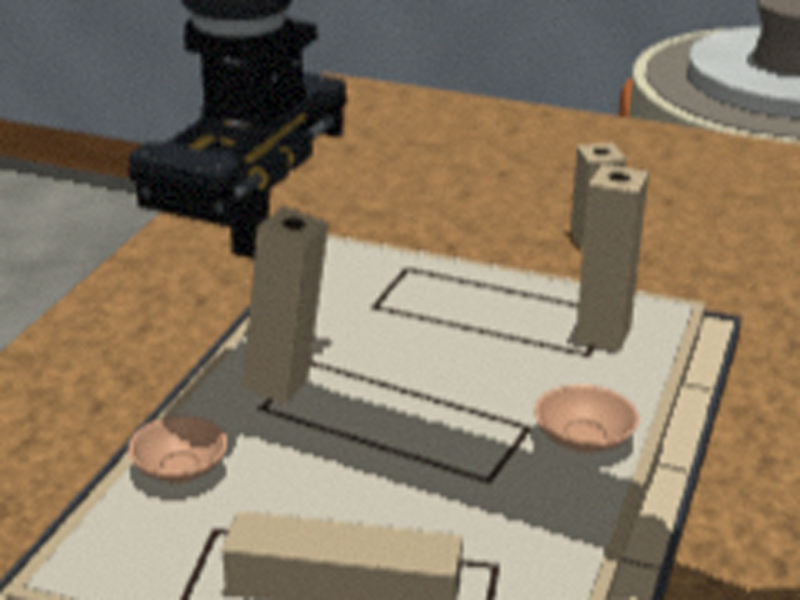

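The finger touches the prop near its top at crop (255,245), and the prop has begun to rock. I'll keep pushing it over.

Call:
{"method": "servo_tool", "body": {
  "plan": [
    {"xyz": [0.4, 0, 0], "twist": [0, 0, 0], "jaw": 1},
    {"xyz": [0.8, 0, 0], "twist": [0, 0, 0], "jaw": 1},
    {"xyz": [1.2, 0, 0], "twist": [0, 0, 0], "jaw": 1},
    {"xyz": [1.6, 0, 0], "twist": [0, 0, 0], "jaw": 1},
    {"xyz": [2.0, 0, 0], "twist": [0, 0, 0], "jaw": 1},
    {"xyz": [2.4, 0, 0], "twist": [0, 0, 0], "jaw": 1},
    {"xyz": [2.6, 0, 0], "twist": [0, 0, 0], "jaw": 1},
    {"xyz": [2.6, 0, 0], "twist": [0, 0, 0], "jaw": 1},
    {"xyz": [1.5, 0, -1], "twist": [0, 0, 0], "jaw": 1},
    {"xyz": [0, 0, -3], "twist": [0, 0, 0], "jaw": 1}
  ]
}}

```text
time_s: 4.23
tool_pos: [0.6726, -0.0053, 0.3877]
tool_rot: [180.0, -0.3, 176.1]
force: [1.0, -0.2, 0.4]
grip_width: 0.0004
grasp_force: 0.0
```

Call:
{"method": "servo_tool", "body": {
  "plan": [
    {"xyz": [0, 0, -2], "twist": [0, 0, 0], "jaw": 1},
    {"xyz": [0, 0, -4], "twist": [0, 0, 0], "jaw": 1},
    {"xyz": [0, 0, -6], "twist": [0, 0, 0], "jaw": 1},
    {"xyz": [0, 0, -6.5], "twist": [0, 0, 0], "jaw": 1}
  ]
}}

```text
time_s: 4.57
tool_pos: [0.6741, -0.006, 0.4585]
tool_rot: [180.0, 0.3, 176.1]
force: [0.2, -0.5, -0.2]
grip_width: 0.0004
grasp_force: 0.0
```

Run:
```python
from cell import env
import cv2,numpy as np,pickle
o=env.get_obs();print(o['tool_pos'],o['tool_rot'],o['force'])
t=env.read_camera('top');s=env.read_camera('side');pickle.dump((t,s),open('1.pkl','wb'))
cv2.imwrite('pics/p2.png',np.hstack([cv2.resize(t['img'][130:310,160:400,::-1],(400,300)),cv2.resize(s['img'][110:290,150:390,::-1],(400,300))]))
```

```text
[ 0.67413723 -0.00600032  0.4584902 ] [179.97238407   0.31644824 176.08791769] [ 0.22821026 -0.51215713 -0.24818247]
```

View pics/p2.png

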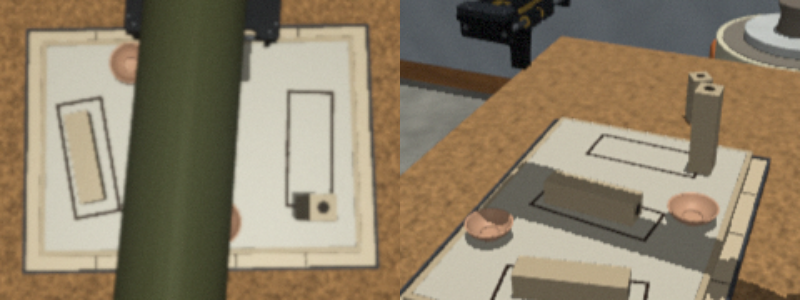

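The middle prop has fallen along its outline; I'll check the exact fit once the arm is clear. Now for the right prop.

Call:
{"method": "servo_tool", "body": {
  "plan": [
    {"xyz": [2.7, -1.9, 0], "twist": [0, 0, -0.5], "jaw": 1},
    {"xyz": [5.4, -3.8, 0], "twist": [0, 0, -1], "jaw": 1},
    {"xyz": [8.1, -5.6, 0], "twist": [0, 0, -1.5], "jaw": 1},
    {"xyz": [10.9, -7.5, 0], "twist": [0, 0, -2], "jaw": 1},
    {"xyz": [13.6, -9.4, 0], "twist": [0, 0, -2], "jaw": 1},
    {"xyz": [16.3, -11.3, 0], "twist": [0, 0, -2], "jaw": 1},
    {"xyz": [19, -13.2, 0], "twist": [0, 0, -2], "jaw": 1},
    {"xyz": [21.8, -15, 0], "twist": [0, 0, -2], "jaw": 1},
    {"xyz": [24.5, -16.9, 0], "twist": [0, 0, -2], "jaw": 1},
    {"xyz": [27.2, -18.8, 0], "twist": [0, 0, -2], "jaw": 1}
  ]
}}

```text
time_s: 5.5
tool_pos: [0.3876, -0.1749, 0.4529]
tool_rot: [180.0, -0.1, 178.1]
force: [0.4, -0.6, -0.8]
grip_width: 0.0002
grasp_force: 0.0
```

Call:
{"method": "servo_tool", "body": {
  "plan": [
    {"xyz": [0, 0, 0], "twist": [0, 0, 0], "jaw": 1},
    {"xyz": [0, 0, 0], "twist": [0, 0, 0], "jaw": 1},
    {"xyz": [0, 0, 0], "twist": [0, 0, 0], "jaw": 1}
  ]
}}

```text
time_s: 5.75
tool_pos: [0.3894, -0.1741, 0.4539]
tool_rot: [180.0, -0.0, 178.1]
force: [0.2, 0.1, 0.1]
grip_width: 0.0004
grasp_force: 0.0
```

Call:
{"method": "servo_tool", "body": {
  "plan": [
    {"xyz": [0.3, 0, 2.5], "twist": [0, 0, 0], "jaw": 1},
    {"xyz": [0.3, 0, 5], "twist": [0, 0, 0], "jaw": 1},
    {"xyz": [0.3, 0, 7.5], "twist": [0, 0, 0], "jaw": 1},
    {"xyz": [0.3, 0, 9.5], "twist": [0, 0, 0], "jaw": 1},
    {"xyz": [0.3, 0, 9.5], "twist": [0, 0, 0], "jaw": 1},
    {"xyz": [0.3, 0, 9.5], "twist": [0, 0, 0], "jaw": 1}
  ]
}}

```text
time_s: 6.25
tool_pos: [0.3867, -0.1736, 0.3588]
tool_rot: [-180.0, -0.2, 178.2]
force: [-0.5, -0.1, 0.4]
grip_width: 0.0001
grasp_force: 0.0
```

Call:
{"method": "servo_tool", "body": {
  "plan": [
    {"xyz": [-0.4, 0, 0], "twist": [0, 0, 0], "jaw": 1},
    {"xyz": [-0.8, 0, 0], "twist": [0, 0, 0], "jaw": 1},
    {"xyz": [-1.2, 0, 0], "twist": [0, 0, 0], "jaw": 1},
    {"xyz": [-1.6, 0, 0], "twist": [0, 0, 0], "jaw": 1},
    {"xyz": [-2, 0, 0], "twist": [0, 0, 0], "jaw": 1},
    {"xyz": [-2.4, 0, 0], "twist": [0, 0, 0], "jaw": 1}
  ]
}}

```text
time_s: 6.75
tool_pos: [0.4109, -0.1755, 0.3601]
tool_rot: [-180.0, 0.0, 178.1]
force: [-0.5, -0.5, -0.3]
grip_width: 0.0005
grasp_force: 0.3
```

Call:
{"method": "servo_tool", "body": {
  "plan": [
    {"xyz": [-0.4, 0, 0], "twist": [0, 0, 0], "jaw": 1},
    {"xyz": [-0.8, 0, 0], "twist": [0, 0, 0], "jaw": 1},
    {"xyz": [-1.2, 0, 0], "twist": [0, 0, 0], "jaw": 1},
    {"xyz": [-1.6, 0, 0], "twist": [0, 0, 0], "jaw": 1},
    {"xyz": [-2.0, 0, 0], "twist": [0, 0, 0], "jaw": 1},
    {"xyz": [-2.4, 0, 0], "twist": [0, 0, 0], "jaw": 1},
    {"xyz": [-2.8, 0, 0], "twist": [0, 0, 0], "jaw": 1},
    {"xyz": [-2.8, 0, 0], "twist": [0, 0, 0], "jaw": 1},
    {"xyz": [-1.5, 0, -1], "twist": [0, 0, 0], "jaw": 1},
    {"xyz": [0, 0, -3], "twist": [0, 0, 0], "jaw": 1}
  ]
}}

```text
time_s: 7.58
tool_pos: [0.4098, -0.1748, 0.3879]
tool_rot: [-180.0, -0.3, 178.1]
force: [-0.5, 0.3, 0.9]
grip_width: 0.0005
grasp_force: 0.0
```

Call:
{"method": "servo_tool", "body": {
  "plan": [
    {"xyz": [0, 2, -3], "twist": [0, 0, 0], "jaw": 1},
    {"xyz": [0, 5, -6], "twist": [0, 0, 0], "jaw": 1},
    {"xyz": [0, 9, -6], "twist": [0, 0, 0], "jaw": 1},
    {"xyz": [0, 13, -6], "twist": [0, 0, 0], "jaw": 1},
    {"xyz": [0, 17, -6], "twist": [0, 0, 0], "jaw": 1},
    {"xyz": [0, 21, -6], "twist": [0, 0, 0], "jaw": 1},
    {"xyz": [0, 25, -6], "twist": [0, 0, 0], "jaw": 1},
    {"xyz": [0, 29, -6], "twist": [0, 0, 0], "jaw": 1},
    {"xyz": [0, 33, -6], "twist": [0, 0, 0], "jaw": 1},
    {"xyz": [0, 37, -6], "twist": [0, 0, 0], "jaw": 1}
  ]
}}

```text
time_s: 8.42
tool_pos: [0.4223, 0.1962, 0.4499]
tool_rot: [180.0, 0.0, 178.1]
force: [0.4, -0.6, -0.1]
grip_width: 0.0004
grasp_force: 0.0
```

Call:
{"method": "servo_tool", "body": {
  "plan": [
    {"xyz": [0, 4, 0], "twist": [0, 0, 0], "jaw": 1},
    {"xyz": [0, 8, 0], "twist": [0, 0, 0], "jaw": 1},
    {"xyz": [0, 12, 0], "twist": [0, 0, 0], "jaw": 1},
    {"xyz": [0, 16, 0], "twist": [0, 0, 0], "jaw": 1},
    {"xyz": [0, 20, 0], "twist": [0, 0, 0], "jaw": 1},
    {"xyz": [0, 20, 0], "twist": [0, 0, 0], "jaw": 1},
    {"xyz": [0, 20, 0], "twist": [0, 0, 0], "jaw": 1}
  ]
}}

```text
time_s: 9.0
tool_pos: [0.4283, 0.3969, 0.4484]
tool_rot: [-179.9, -0.1, 178.4]
force: [0.0, -1.0, 0.3]
grip_width: 0.0004
grasp_force: 0.0
```

Run:
```python
from cell import env
import cv2,numpy as np,pickle
o=env.get_obs();print(o['time_s'],o['tool_pos'],o['force'])
t=env.read_camera('top');s=env.read_camera('side');pickle.dump((t,s),open('2.pkl','wb'))
cv2.imwrite('pics/p3.png',cv2.resize(t['img'][140:300,170:390,::-1],(800,582),interpolation=2))
```

```text
9.0 [0.42830321 0.39685926 0.44844995] [ 0.00340945 -1.00533185  0.31411903]
```

View pics/p3.png

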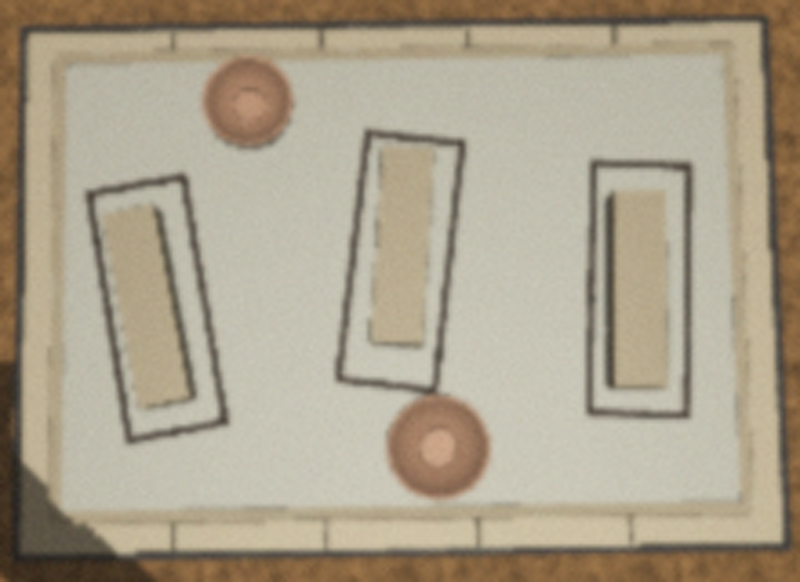

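Both props lie inside their outlines, the middle one around crop (402,245) and the right one around (640,290). A quick numeric check of the end centres before handing in.

Run:
```python
from h import *
c=pickle.load(open('2.pkl','rb'))[0]
def f(x,y): return (170+x/3.636,140+y/3.637)
q={'mid':((.55423,.00163),172.8,[(382,150),(434,150),(370,343),(424,345)]),'right':((.53031,-.18374),-2.5,[(613,386),(667,386),(613,190),(667,190)])}
for k,(C,a,P) in q.items():
    X=ray(c,[f(*p) for p in P],.098)[:,:2];e=np.array([X[:2].mean(0),X[2:].mean(0)])-C
    u=np.array([np.cos(np.radians(a)),np.sin(np.radians(a))]);n=np.array([-u[1],u[0]])
    print(k,'along',(e@u).round(4),'lat',(e@n).round(4))
```

```text
mid along [-0.0784  0.0687] lat [-0.0019  0.0065]
right along [-0.0788  0.0688] lat [0.0038 0.0056]
```

```bash
python3 -c "
from cell import env
print(env.sign_off())"
```

```text
the job is handed in; nothing more can be done
None
```

I pushed both tall props over; in the last picture they lie inside their outlines (measured end centres within 7 mm of the long axis and 79 mm of the centre) and no dish or lying prop looks moved, and I handed the job in about 9 s in, though sign-off returned no verdict.

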